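Free the spice carousel's handle and bring the salt shaker to the front

ROBOT

A 7-joint arm with a two-finger parallel gripper is mounted at the origin on a cart in front of the work surface, level with it; the furniture and walls round the work are solid. World frame = base frame: x ahead of the robot, y to its left, z up, the work surface at z = 0. Lengths are in m, angles in rad, forces in N, time in s.
With the tool pointing down it reaches from about 0.4 to 0.85 m from the base axis. Payload 10.4 kg.
Tool frame: the origin (TCP) lies midway between the tips of the shut fingers; the grasp point (between the pads) lies 19 mm behind it; z points along the fingers, y is the line along which they close (so a half turn about z gives the same grasp; the last joint's range is limited). The gripper opens to 85 mm and grips with 20 to 120 N. Pads are 22 mm wide; open, the fingers measure 114 mm over their backs; the gripper's body (76 mm by 85 mm) begins 54 mm behind the grasp point. The pads swing forward as they close: fully open they stand 13 mm farther back than shut.
Start: joints at [-1.126, 0.332, -0.065, 1.46, 0.022, 1.35, -0.088], TCP at [0.282, 0.558, 0.231] pointing down, gripper open.
Joint ranges: [-2.6, 2.6], [-0.5, 2.12], [-1.47, 1.34], [0.16, 2.42], [-1.27, 4.41], [0.06, 2.06], [-2.6, 2.6]. Speed limits (rad/s): [2.22, 2.22, 2.79, 2.79, 3.14, 3.14, 3.14].

INTERFACE

Orientations are given as a unit quaternion [x, y, z, w].
In Python, from workcell import get_obs, camera, camera_params, hand_in gives the robot as it stands.
- The arm moves only by the tool carry_out, never from a script. Its argument "commands" is a list that holds one entry, the list of rows, each a list of 6 numbers: the shift along the tool's x, y, z in units of 40 mm (1.0 is 40 mm), then the turn, a rotation vector about the tool's x, y, z in units of 6 degrees (1.0 is 6 degrees). In form: [[[x, y, z, ax, ay, az], ...]]. A call has 1 to 20 rows; each row shifts and turns the commanded pose from where the row before left it, along the tool's axes as they then stand; what a row does not reach is not made up. A row lasts 1/12 s, in which the tool goes at most 41.7 mm and 7.16 degrees, less where a joint would pass 70% of its speed; a pose out of reach is approached as far as the arm can. A call is refused whole if a number of a shift passes 1 or a number of a turn 1, either way. A call with a gripper value outside its range is refused whole. "hand" is the closure, from -1 (fully open) to 1 (shut), set as the call begins (left out, the last holds). The fingers move at their own pace and stop on an object; "force" is the grip in N (left out, the last holds). Time passes only in rows, so rows that do not move let the fingers close. It gives the time, the measured TCP pose, the force, the opening and the grip force at its end, in the units of the state.
- get_obs(): the state, without advancing time (a new reading comes with each control period).
- camera(name): name is "side" or "top" or "wrist"; returns the picture (400x640x3 uint8, red, green, blue); there is no depth.
- camera_params(name): a dict with "mtx" (3x3 intrinsics, pixels), "R" (3x3) and "t" (3): a world point X has camera coordinates R X + t. Camera axes: x right, y down, z forward; pixel columns grow to the right and rows downward; lengths in m; the calibration is good to about 2 mm. A picture is of the moment at which its call begins: read the wrist's pose just before it. camera_params takes no time and is no camera call; for the wrist camera it gives the pose at the moment of the call.
- hand_in(): hands the job in; it is judged then, once.
The state is a dict: "clock": time; "joint_pos": joint angles; "joint_velocities": joint speeds; "tau": joint torques, N m; "position": TCP position; "ee_rot": TCP orientation; "ft_force": force on the tool from outside, world axes, zero at the start; "torque": the same for the moment, N m; "grip_width": opening from 0.0 (shut) to 1.0 (fully open); "grasp_force": force on a finger pad.
Only numpy, scipy, OpenCV 4.12 (cv2) and the standard library are available. Lean on these libraries where they do the work, as an engineer would, in place of code of your own. Each camera call takes 0.05 s, during which the arm holds its last target. There are 200 camera calls.

TASK

Someone has hung a wooden napkin ring over the handle of the spice carousel: lift it up and off, and set it down flat on the bare counter beside the carousel without dropping it. Then turn the carousel by its handle until the salt shaker (the jar with the narrow domed top) stands at the front, over the metal tongue that sticks out of the carousel's foot. Finish while still gripping the handle, holding the turntable still there, and leave the other things on the counter alone.

Things in the scene. Friction and masses are not known exactly. Their poses are not given: they have to be found in the camera images.
- carousel: The spice carousel's fixed aluminium foot, a disc 196 mm across and 23 mm high that never moves. Origin at its centre on the counter, on the vertical turning axis; its -x axis points to the front. The counter to the robot's right of the carousel (to -y) is bare to at least 0.28 m from the axis at x = 0.42 to 0.52 m, room to set the ring down.
- tongue_tip (a point): Tip of the flat metal tongue, 26 mm wide and 8 mm high, that sticks out of the foot along its -x and marks the front; 163 mm from the axis, 45 mm beyond the turntable's edge.
- table_centre (a point): Middle of the turntable's upper face (z = 34 mm), on the axis. The turntable is a wooden disc 236 mm across with four jars, 44 mm thick, fixed in wells 85 mm from the axis, 90 degrees apart: the salt shaker (narrow 34 mm domed top, z = 124 mm) and three taller spice jars with wide flat caps (z = 134 to 139 mm). A column in the middle carries a round shoulder 62 mm across at z = 150 mm.
- turntable (a joint): Angle of the turntable on its foot, rad, growing anticlockwise seen from above; 0, or any whole number of turns, means the salt shaker stands at the front over the tongue. Starts between 0.8 and 5.48. Turns freely either way with a light friction (about 0.03 N m), does not spring back, and has no stop within two turns.
- shaker_spot (a point): Centre of the underside of the salt shaker, 85 mm from the turning axis, z = 34 mm; turns with the turntable.
- front_spot (a point): The fixed point where the shaker's underside centre must come: 85 mm from the axis in the tongue's direction, z = 34 mm.
- handle: Handle on top of the column, turning with the turntable: an upright steel bar 38 mm long (its x axis), 12 mm thick (its y axis), 40 mm high (its z axis, up), from z = 150 to 190 mm. Origin at the centre of its underside, on the turning axis. When the turntable reads 0 its x axis lies along the foot's x axis. With the ring off, grip it from above across its 12 mm.
- napkin_ring: A plain dark wooden ring, 64 mm outside and 50 mm inside diameter, 26 mm high, 15 to 60 g. Origin at the centre of its underside, z axis along its hole. It starts hung loosely over the handle, lying on the column's shoulder with its underside at z = 150 mm; the handle stands 14 mm out of it. Lift it straight up by more than 40 mm to clear the handle.
- ring_centre (a point): Middle of the napkin ring's hole, 13 mm above the ring's underside.
- black_beaker: Bystander: black beaker, 69 mm wide, 60 mm high, behind the carousel; origin at the centre of its underside.
- tea_light: Bystander: tea light, 38 mm wide, 15 mm high, behind the carousel; origin at the centre of its underside.
- measure_cup: Bystander: measuring cup with a flat handle, 60 x 115 x 38 mm, 0.35 m or more to the right of the carousel; origin at the centre of its underside.
Mind the look-alikes: they are no part of the job. There is more than one size of the napkin_ring; the one meant has the size given above.

How it is judged:
By the outcome, as a careful person would: the job done as asked, in the order asked, and still so for the second after the job is handed in, while the arm keeps its last pose, push and grip.
It also fails if it takes over 64 s, if anything falls off the work surface, if the arm or the gripper's body presses on something with over 40 N, if the wrist force passes 120 N, or if a joint passes its speed limit or range.

## Working session

There is one attempt and no reset: what is moved stays moved. The work goes in short steps, Python scripts to look and compute and a tool call to move; the robot and the scene stay as the last step left them, time stands still between calls to the robot, and variables do not carry over. Pictures are saved under pics/ and viewed, at most 10 in all, crops included, and the job is handed in when it is done.

Besides the shell and the picture viewer there is one more tool, called after ">>>" as name(argument=value, ...), one argument or row to a line, values as JSON. carry_out: Moves the arm, as the interface text tells. Its arguments: {"type":"object","properties":{"commands":{"type":"array"},"hand":{"type":"number"},"force":{"type":"number"}},"required":["commands"]}

```bash
mkdir -p pics; python3 - <<'E'
from workcell import *
import cv2,numpy as np
o=get_obs();print({k:np.round(v,3).tolist() for k,v in o.items()})
for n in("top","side"):
    p=camera_params(n);print(n,np.round(p["mtx"],1).tolist(),np.round(p["R"],3).tolist(),np.round(p["t"],3).tolist(), 'C',np.round(-p["R"].T@p["t"],3))
    cv2.imwrite(f"pics/{n}0.png",camera(n)[:,:,::-1])
E
```

```text
{'clock': 0.0, 'joint_pos': [-1.126, 0.333, -0.065, 1.461, 0.022, 1.35, -0.089], 'joint_velocities': [-0.0, -0.001, -0.001, 0.001, 0.0, 0.0, -0.0], 'tau': [0.001, -62.544, 0.05, -39.16, 0.016, 0.01, 0.0], 'position': [0.282, 0.558, 0.23], 'ee_rot': [0.232, 0.973, -0.001, -0.0], 'ft_force': [0.043, 0.135, 0.078], 'torque': [-0.03, -0.009, -0.008], 'grasp_force': 0.0, 'grip_width': 0.998}
top [[459.8, 0.0, 318.2], [0.0, 459.8, 201.2], [0.0, 0.0, 1.0]] [[-0.025, -1.0, 0.005], [-0.998, 0.025, -0.056], [0.056, -0.007, -0.998]] [-0.31, 0.609, 1.353] C [ 0.524 -0.316  1.387]
side [[436.9, 0.0, 326.6], [0.0, 436.9, 199.1], [0.0, 0.0, 1.0]] [[0.312, -0.95, -0.003], [-0.708, -0.231, -0.668], [0.634, 0.21, -0.745]] [-0.491, 0.456, 0.788] C [-0.024 -0.527  0.89 ]
```

View pics/top0.png

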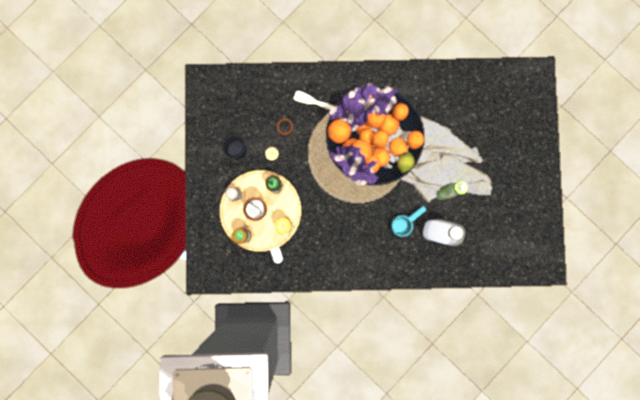

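View pics/side0.png

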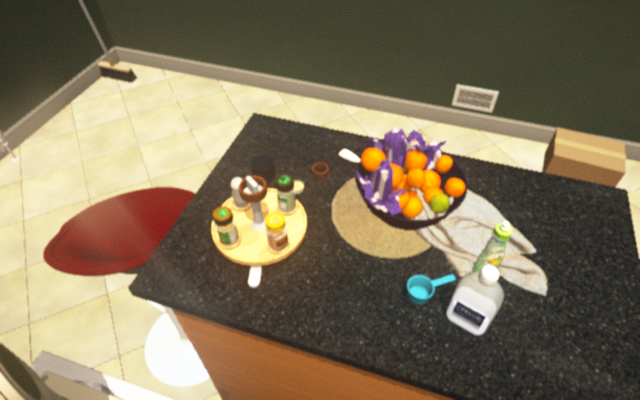

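Top view: the carousel is at about (260,210) with its tongue at (278,257). The jars are at (233,193) grey, (273,184) green, (283,226) yellow and (241,235) olive-green. Ring candidates are the ring on the handle (255,209) and the look-alike flat on the counter (285,127). The description picks the one on the handle, and I'll check that in a close crop.

```bash
cat > h.py <<'E'
import numpy as np,cv2
from workcell import *
def cast(p,uv,z):
    d=np.linalg.inv(p["mtx"])@np.array([uv[0],uv[1],1.]);d=p["R"].T@d;c=-p["R"].T@p["t"]
    return c+d*(z-c[2])/d[2]
def proj(p,X):
    q=p["mtx"]@(p["R"]@np.asarray(X,float)+p["t"]);return q[:2]/q[2]
E
python3 - <<'E'
from h import *
a=cv2.imread("pics/top0.png");b=cv2.imread("pics/side0.png")
A=cv2.resize(a[155:270,210:310],None,fx=4,fy=4,interpolation=cv2.INTER_CUBIC)
B=cv2.resize(b[165:290,205:305],None,fx=4,fy=4,interpolation=cv2.INTER_CUBIC)
A=cv2.copyMakeBorder(A,0,500-A.shape[0],0,0,cv2.BORDER_CONSTANT)
cv2.imwrite("pics/crop1.png",np.hstack([A,B]))
p=camera_params("top")
hsv=cv2.cvtColor(a,cv2.COLOR_BGR2HSV)
# disc: bright on dark, keep within carousel window
m=np.zeros(a.shape[:2],np.uint8);w=(slice(160,262),slice(212,308))
m[w]=((hsv[w][...,2]>150)&(hsv[w][...,1]>40)).astype(np.uint8)*255
c=max(cv2.findContours(m,0,2)[0],key=cv2.contourArea);hull=cv2.convexHull(c)
pts=np.array([cast(p,q[0],.034)[:2] for q in c]);A=np.c_[2*pts,np.ones(len(pts))]
for i in range(4):
    s=np.linalg.lstsq(A,(pts**2).sum(1),rcond=None)[0];r=np.sqrt(s[2]+s[0]**2+s[1]**2)
    e=abs(np.hypot(*(pts-s[:2]).T)-r);k=e<max(.003,np.median(e)*2);pts,A=pts[k],A[k]
print("axis",s[:2],"r",r,len(pts))
t=np.zeros_like(m);w=(slice(243,270),slice(262,292))
t[w]=((hsv[w][...,2]>150)&(hsv[w][...,1]<40)).astype(np.uint8)*255
tc=max(cv2.findContours(t,0,2)[0],key=cv2.contourArea);P=np.array([cast(p,q[0],.008)[:2] for q in tc])
M=cv2.moments(tc);print("tongue px",M["m10"]/M["m00"],M["m01"]/M["m00"])
d=P-s[:2];print("tongue max r",np.hypot(*d.T).max(),"dir",np.degrees(np.arctan2(*(d.mean(0)[::-1]))))
E
```

```text
axis [ 0.57733216 -0.15299782] r 0.11924760254355156 114
tongue px 276.43515151515146 254.65575757575755
tongue max r 0.16532870568493233 dir -161.8697138262999
```

View pics/crop1.png

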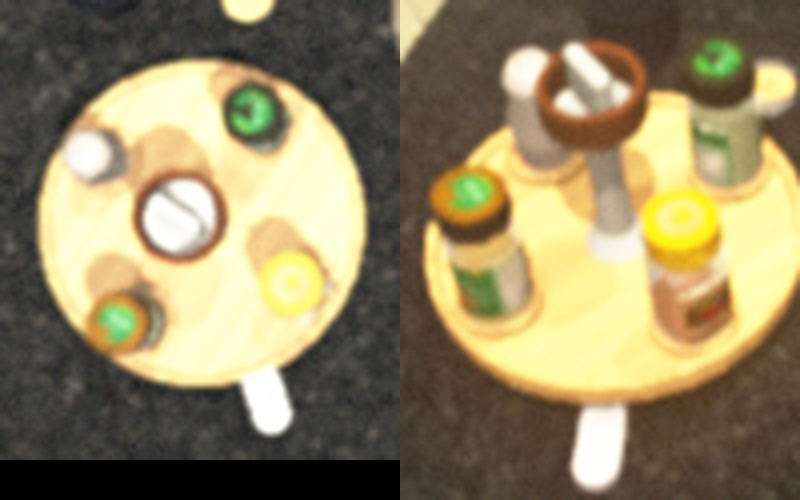

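The crop confirms the choice. The dark-red ring is around the steel handle at top-crop (180,217), and the salt shaker is the narrow grey dome at top-crop (91,153). The yellow, green and olive jars have flat caps, and the tongue points down-right at (268,410).

```bash
python3 - <<'E'
from h import *
p=camera_params("top");a=cv2.imread("pics/top0.png");hsv=cv2.cvtColor(a,cv2.COLOR_BGR2HSV)
ax=np.array([.5773,-.1530]);f=-161.9
for n,uv,z,k in(("salt",(232.4,193.2),.122,0),("green",(273.6,183.4),.137,0),("yellow",(282.9,226),.137,0),("olive",(239.5,235.5),.137,0)):
    X=cast(p,uv,z)[:2]-ax;print(n,np.hypot(*X),np.degrees(np.arctan2(X[1],X[0]))-f)
# ring: reddish dark mask
w=(slice(190,230),slice(238,272));m=np.zeros(a.shape[:2],np.uint8)
m[w]=((hsv[w][...,2]<150)&(hsv[w][...,1]>80)).astype(np.uint8)*255
c=max(cv2.findContours(m,0,2)[0],key=cv2.contourArea)
(u,v),r=cv2.minEnclosingCircle(c);E=cv2.fitEllipse(c);print("ring px",E,u,v,r)
X=cast(p,E[0],.176);print("ring at z=.176",X,"diam",np.mean(E[1])/459.8*(1.387-.176))
ps=camera_params("side");print("axis proj side",proj(ps,[*ax,.163]),proj(ps,[*ax,.19]),"top",proj(p,[*ax,.176]))
b=cv2.imread("pics/side0.png");hb=cv2.cvtColor(b,cv2.COLOR_BGR2HSV);w=(slice(170,205),slice(232,272));m=np.zeros(a.shape[:2],np.uint8)
m[w]=((hb[w][...,2]<150)&(hb[w][...,1]>110)).astype(np.uint8)*255
c=max(cv2.findContours(m,0,2)[0],key=cv2.contourArea);x,y,ww,hh=cv2.boundingRect(c);print("side ring box",x,y,ww,hh,"ctr",x+ww/2-.5,y+hh/2-.5)
o=get_obs();print(camera_params("wrist"))
E
```

```text
salt 0.07908348558914566 216.64728039049308
green 0.08523179000656708 125.38357810834165
yellow 0.08797963568002022 38.745401290250356
olive 0.08360107008946902 309.8587497717248
ring px ((244.3907012939453, 228.17410278320312), (2.21163010597229, 4.214008331298828), 93.25548553466797) 244.0 228.5 2.061652660369873
ring at z=.176 [ 0.52585546 -0.1282342   0.176     ] diam 0.008461774845079735
axis proj side [254.22053067 187.56390296] [252.70477482 179.29388807] top [253.48886327 208.37471713]
side ring box 239 173 33 30 ctr 255.0 187.5
{'mtx': array([[329.80558883,   0.        , 321.77572396],
       [  0.        , 329.80558883, 196.78619368],
       [  0.        ,   0.        ,   1.        ]]), 'R': array([[ 0.45077067,  0.89263849, -0.0015271 ],
       [ 0.8627737 , -0.43524925,  0.25725402],
       [ 0.22897017, -0.11728011, -0.96634261]]), 't': array([-0.62285769, -0.03386666,  0.379093  ])}
```

Reading the four jars gives a turntable angle of about 217.5°, so the handle yaw is about 56° and about +142° anticlockwise is needed. That fits in one grip with the tool-y yaw going from -34° to 108°. I'll move above the carousel first.

>>> carry_out(
  commands=[
    [[-0.73,-0.63,-0.1,0,0,0],[-0.73,-0.63,-0.1,0,0,0],[-0.73,-0.63,-0.1,0,0,0],[-0.73,-0.63,-0.1,0,0,0],[-0.73,-0.63,-0.1,0,0,0],[-0.73,-0.63,-0.1,0,0,0],[-0.73,-0.63,-0.1,0,0,0],[-0.73,-0.63,-0.1,0,0,0],[-0.73,-0.63,-0.1,0,0,0],[-0.73,-0.63,-0.1,0,0,0],[-0.73,-0.63,-0.1,0,0,0],[-0.73,-0.63,-0.1,0,0,0],[-0.73,-0.63,-0.1,0,0,0],[-0.73,-0.63,-0.1,0,0,0],[-0.73,-0.63,-0.1,0,0,0],[-0.73,-0.63,-0.1,0,0,0],[-0.73,-0.63,-0.1,0,0,0],[-0.73,-0.63,-0.1,0,0,0],[-0.73,-0.63,-0.1,0,0,0],[-0.73,-0.63,-0.1,0,0,0]],
  ],
  hand=-1,
)

```text
clock: 1.77
position: [0.5761, -0.157, 0.3113]
ee_rot: [0.231, 0.973, 0.0, -0.0]
ft_force: [-0.0, 0.5, -0.3]
grip_width: 0.996
grasp_force: 0.0
```

>>> carry_out(
  commands=[
    [[0,0,0,0,0,0.9],[0,0,0,0,0,0.9],[0,0,0,0,0,0.9],[0,0,0,0,0,0.9],[0,0,0,0,0,0.9],[0,0,0,0,0,0.9],[0,0,0,0,0,0.9],[0,0,0,0,0,0.9],[0,0,0,0,0,0.9],[0,0,0,0,0,0.9],[0,0,0,0,0,0.9],[0,0,0,0,0,0.9],[0,0,0,0,0,0.9],[0,0,0,0,0,0.9],[0,0,0,0,0,0.9],[0,0,0,0,0,0.9],[0,0,0,0,0,0.9],[0,0,0,0,0,0.9],[0,0,0,0,0,0],[0,0,0,0,0,0]],
  ],
)

```text
clock: 3.43
position: [0.5757, -0.1551, 0.311]
ee_rot: [0.882, 0.471, -0.0, -0.0]
ft_force: [0.1, 0.8, -0.4]
grip_width: 1.001
grasp_force: 0.0
```

```bash
python3 - <<'E'
from h import *
o=get_obs();p=camera_params("wrist");cv2.imwrite("pics/w1.png",camera("wrist")[:,:,::-1])
np.savez("w1.npz",**p)
print(np.round(o["joint_pos"],3),o["position"],o["ee_rot"],"C",-p["R"].T@p["t"],proj(p,[.577,-.155,.176]))
E
```

```text
[-0.469  0.297  0.836  1.448 -0.219  1.493 -0.228] [ 0.575721   -0.15512988  0.31097751] [ 8.82239163e-01  4.70801416e-01 -2.41122291e-04 -1.68522883e-04] C [ 0.61146811 -0.10248474  0.45447057] [322.73380809 183.82758436]
```

View pics/w1.png

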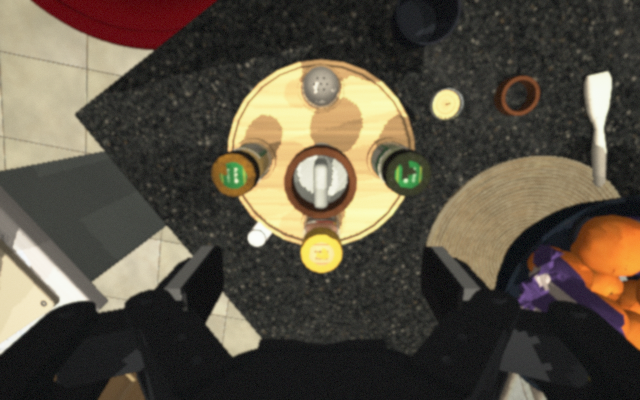

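The wrist view shows the ring at (320,183) with the handle upright in the image at (320,163–207), so the tool is already square to it. The domed salt shaker is at (321,86), the tongue tip at (259,235), and the look-alike thin ring lies far off at (520,95).

```bash
cat >> h.py <<'E'
def circ(pts,n=6):
    for i in range(n):
        A=np.c_[2*pts,np.ones(len(pts))];s=np.linalg.lstsq(A,(pts**2).sum(1),rcond=None)[0];r=np.sqrt(s[2]+s[0]**2+s[1]**2)
        e=abs(np.hypot(*(pts-s[:2]).T)-r);pts=pts[e<max(.0015,np.median(e)*2)]
    return s[:2],r,len(pts)
E
python3 - <<'E'
from h import *
p=dict(np.load("w1.npz"));a=cv2.imread("pics/w1.png");hsv=cv2.cvtColor(a,cv2.COLOR_BGR2HSV)
R=cv2.Rodrigues(np.zeros(3))[0]
def mask(w,f):
    m=np.zeros(a.shape[:2],np.uint8);h=hsv[w].astype(int);m[w]=f(h[...,0],h[...,1],h[...,2])*255;return m
def big(m): return max(cv2.findContours(m,0,1)[0],key=cv2.contourArea)[:,0].astype(float)
W=lambda c,z:np.array([cast(p,q,z)[:2] for q in c])
# disc
c=big(mask((slice(55,250),slice(220,422)),lambda h,s,v:(v>120)&(s>50)&(h>8)&(h<30)))
ax,r,n=circ(W(c,.034));print("axis",ax,r,n)
# ring top edge outline
m=mask((slice(140,222),slice(280,362)),lambda h,s,v:((h<12)|(h>170))&(s>90)&(v<135))
c=big(m);rc,r,n=circ(W(c,.176));print("ring",rc,r,n)
# salt
c=big(mask((slice(64,108),slice(300,344)),lambda h,s,v:(s<50)&(v>60)));(u,v),rr=cv2.minEnclosingCircle(c.astype(np.float32));print("salt px",u,v,rr)
S=cast(p,(u,v),.110)[:2]
c=big(mask((slice(215,252),slice(244,275)),lambda h,s,v:(s<40)&(v>170)))
T=W(c,.008);d=T-ax;k=np.hypot(*d.T);ft=np.degrees(np.arctan2(d[:,1].mean(),d[:,0].mean()));print("tongue",k.max(),ft)
d=S-ax;print("salt",np.hypot(*d),np.degrees(np.arctan2(d[1],d[0])))
o=get_obs()["position"];q=get_obs()["ee_rot"];from scipy.spatial.transform import Rotation as Ro
M=Ro.from_quat(q).as_matrix()
for n_,P in(("ring",rc),("axis",ax)):print(n_,"tool shift units",M.T@np.r_[P-o[:2],0]/.04)
# handle axis direction
hd=W([(320,163),(321,207)],.19);print("handle yaw",np.degrees(np.arctan2(*(hd[0]-hd[1])[::-1])),np.hypot(*(hd[0]-hd[1])),"tool x yaw",np.degrees(np.arctan2(M[1,0],M[0,0])),hd.mean(0))
E
```

```text
axis [ 0.57477695 -0.15426941] 0.12000134053767705 398
ring [ 0.57436283 -0.1535483 ] 0.027715684339748237 209
salt px 320.5 85.86111450195312 18.20090675354004
tongue 0.16288156868992668 -162.46837092899906
salt 0.08528654884236142 56.11026729948406
ring tool shift units [ 1.53868321e-02 -5.21225372e-02  1.40025254e-05]
axis tool shift units [ 6.16691190e-03 -3.34898486e-02  9.76819082e-06]
handle yaw 57.39258761227846 0.03711118304707545 tool x yaw 56.19528504568446 [ 0.57648134 -0.15243459]
```

Measurements agree with the given sizes: ring and axis within 2 mm of the TCP, tongue reach 163 mm, shaker radius 85 mm. Now I'll descend and grip the ring.

>>> carry_out(
  commands=[
    [[0.01,-0.045,0.5,0,0,0],[0,0,0.7,0,0,0],[0,0,0.7,0,0,0],[0,0,0.7,0,0,0],[0,0,0.5,0,0,0],[0,0,0.4,0,0,0],[0,0,0.3,0,0,0],[0,0,0.3,0,0,0],[0,0,0,0,0,0],[0,0,0,0,0,0]],
  ],
)

```text
clock: 4.32
position: [0.5745, -0.1541, 0.1473]
ee_rot: [0.883, 0.47, -0.0, -0.0]
ft_force: [-0.4, 0.5, 0.6]
grip_width: 1.003
grasp_force: 0.0
```

>>> carry_out(
  commands=[
    [[0,0,0,0,0,0],[0,0,0,0,0,0],[0,0,0,0,0,0],[0,0,0,0,0,0],[0,0,0,0,0,0],[0,0,0,0,0,0],[0,0,0,0,0,0],[0,0,0,0,0,0],[0,0,0,0,0,0],[0,0,0,0,0,0]],
  ],
  hand=1,
  force=25,
)

```text
clock: 5.15
position: [0.5752, -0.1542, 0.1487]
ee_rot: [0.883, 0.47, 0.001, 0.0]
ft_force: [-1.6, 0.2, 6.3]
grip_width: 0.746
grasp_force: 27.0
```

The gripper stopped at 63 mm, which matches the ring. I'll lift it straight up.

>>> carry_out(
  commands=[
    [[0,0,-0.1,0,0,0],[0,0,-0.2,0,0,0],[0,0,-0.3,0,0,0],[0,0,-0.4,0,0,0],[0,0,-0.4,0,0,0],[0,0,-0.4,0,0,0],[0,0,-0.3,0,0,0],[0,0,0,0,0,0],[0,0,0,0,0,0]],
  ],
)

```text
clock: 5.9
position: [0.5749, -0.154, 0.2319]
ee_rot: [0.883, 0.47, 0.001, 0.0]
ft_force: [-0.4, 0.3, -1.5]
grip_width: 0.743
grasp_force: 27.7
```

```bash
python3 - <<'E'
from h import *
from scipy.spatial.transform import Rotation as Ro
o=get_obs();p=camera_params("wrist");a=camera("wrist")[:,:,::-1];b=camera("side")[:,:,::-1]
B=cv2.resize(b[90:250,180:330],None,fx=2.5,fy=2.5,interpolation=cv2.INTER_CUBIC)
A=cv2.resize(a,None,fx=.66,fy=.66);A=cv2.copyMakeBorder(A,0,400-A.shape[0],0,0,cv2.BORDER_CONSTANT)
cv2.imwrite("pics/lift.png",np.hstack([A,B]))
M=Ro.from_quat(o["ee_rot"]).as_matrix();print(o["position"],M.T@(np.array([.47,-.37,o["position"][2]])-o["position"])/.04,np.round(o["joint_pos"],2))
E
```

```text
[ 0.57485311 -0.15401301  0.23191304] [-5.94242317e+00  8.45833326e-01 -4.49577107e-03] [-0.47  0.33  0.82  1.58 -0.25  1.34 -0.21]
```

View pics/lift.png

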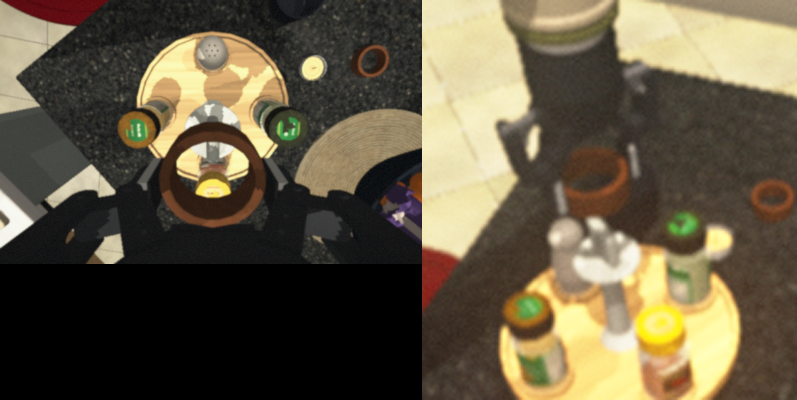

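The ring is held level between the pads, clear of the handle, and the jars are untouched; wrist-crop shows the ring at (213,175) and side-crop at (597,180). I'll carry it to the bare counter on the right.

>>> carry_out(
  commands=[
    [[-0.3,0.04,0,0,0,0],[-0.5,0.07,0,0,0,0],[-0.6,0.085,0,0,0,0],[-0.6,0.085,0,0,0,0],[-0.6,0.085,0,0,0,0],[-0.6,0.085,0,0,0,0],[-0.6,0.085,0,0,0,0],[-0.6,0.085,0,0,0,0],[-0.6,0.085,0,0,0,0],[-0.4,0.055,0,0,0,0],[-0.3,0.04,0,0,0,0],[0,0,0,0,0,0],[0,0,0,0,0,0]],
  ],
)

```text
clock: 7.08
position: [0.4732, -0.361, 0.2309]
ee_rot: [0.883, 0.469, -0.0, -0.0]
ft_force: [-0.2, 0.5, -0.6]
grip_width: 0.743
grasp_force: 27.7
```

>>> carry_out(
  commands=[
    [[0,0,0.4,0,0,0],[0,0,0.6,0,0,0],[0,0,0.7,0,0,0],[0,0,0.7,0,0,0],[0,0,0.7,0,0,0],[0,0,0.6,0,0,0],[0,0,0.6,0,0,0],[0,0,0.5,0,0,0],[0,0,0.3,0,0,0],[0,0,0.2,0,0,0],[0,0,0.1,0,0,0],[0,0,0,0,0,0],[0,0,0,0,0,0]],
  ],
)

```text
clock: 8.17
position: [0.4741, -0.3611, 0.0161]
ee_rot: [0.883, 0.47, 0.0, 0.0]
ft_force: [-0.1, -0.2, -0.4]
grip_width: 0.743
grasp_force: 27.7
```

>>> carry_out(
  commands=[
    [[0,0,0.1,0,0,0],[0,0,0.1,0,0,0],[0,0,0.08,0,0,0],[0,0,0,0,0,0],[0,0,0,0,0,0]],
  ],
)

```text
clock: 8.58
position: [0.4735, -0.3609, 0.0039]
ee_rot: [0.883, 0.469, -0.0, -0.0]
ft_force: [-0.1, -0.8, 0.6]
grip_width: 0.743
grasp_force: 27.7
```

>>> carry_out(
  commands=[
    [[0,0,0.05,0,0,0],[0,0,0.03,0,0,0],[0,0,0,0,0,0],[0,0,0,0,0,0]],
  ],
)

```text
clock: 8.92
position: [0.4735, -0.3609, 0.0008]
ee_rot: [0.883, 0.469, -0.0, -0.0]
ft_force: [0.4, 0.6, -0.2]
grip_width: 0.745
grasp_force: 27.7
```

>>> carry_out(
  commands=[
    [[0,0,0.03,0,0,0],[0,0,0,0,0,0],[0,0,0,0,0,0]],
  ],
)

```text
clock: 9.17
position: [0.4735, -0.3608, -0.0004]
ee_rot: [0.883, 0.469, 0.0, -0.0]
ft_force: [-0.2, 0.1, -0.7]
grip_width: 0.742
grasp_force: 27.7
```

>>> carry_out(
  commands=[
    [[0,0,0.03,0,0,0],[0,0,0,0,0,0],[0,0,0,0,0,0]],
  ],
)

```text
clock: 9.42
position: [0.4737, -0.361, -0.0013]
ee_rot: [0.883, 0.469, 0.0, 0.0]
ft_force: [-0.9, -0.1, 4.1]
grip_width: 0.74
grasp_force: 28.0
```

>>> carry_out(
  commands=[
    [[0,0,0.02,0,0,0],[0,0,0,0,0,0],[0,0,0,0,0,0]],
  ],
)

```text
clock: 9.67
position: [0.4737, -0.361, -0.0014]
ee_rot: [0.883, 0.469, 0.0, -0.0]
ft_force: [-5.2, 4.2, 14.3]
grip_width: 0.744
grasp_force: 28.8
```

Contact with the counter is at TCP z = -1.3 mm, as expected. I'll ease off and release gently.

>>> carry_out(
  commands=[
    [[0,0,-0.02,0,0,0],[0,0,0,0,0,0],[0,0,0,0,0,0]],
  ],
)

```text
clock: 9.92
position: [0.4737, -0.361, -0.0013]
ee_rot: [0.883, 0.469, 0.0, 0.0]
ft_force: [-2.5, 2.3, 4.9]
grip_width: 0.742
grasp_force: 28.2
```

>>> carry_out(
  commands=[
    [[0,0,0,0,0,0],[0,0,0,0,0,0],[0,0,0,0,0,0],[0,0,0,0,0,0],[0,0,0,0,0,0],[0,0,0,0,0,0],[0,0,0,0,0,0],[0,0,0,0,0,0]],
  ],
  hand=-1,
)

```text
clock: 10.58
position: [0.4735, -0.3609, -0.0016]
ee_rot: [0.883, 0.469, 0.0, -0.0]
ft_force: [0.5, -0.5, 0.6]
grip_width: 0.999
grasp_force: 0.0
```

>>> carry_out(
  commands=[
    [[0,0,-0.2,0,0,0],[0,0,-0.4,0,0,0],[0,0,-0.6,0,0,0],[0,0,-0.8,0,0,0],[0,0,-0.8,0,0,0],[0,0,-0.8,0,0,0],[0,0,-0.8,0,0,0],[0,0,-0.8,0,0,0],[0,0,-0.5,0,0,0],[0,0,-0.3,0,0,0],[0,0,0,0,0,0]],
  ],
)

```text
clock: 11.5
position: [0.4742, -0.3617, 0.2412]
ee_rot: [0.883, 0.469, 0.001, 0.001]
ft_force: [0.3, -0.3, 0.2]
grip_width: 0.998
grasp_force: 0.0
```

```bash
python3 - <<'E'
from h import *
from scipy.spatial.transform import Rotation as Ro
o=get_obs();cv2.imwrite("pics/w2.png",camera("wrist")[:,:,::-1])
M=Ro.from_quat(o["ee_rot"]).as_matrix();print(o["position"],M.T@(np.array([.575,-.154,.26])-o["position"])/.04)
E
```

```text
[ 0.47420053 -0.36166997  0.24116588] [ 5.71349937 -0.81371534 -0.46913527]
```

View pics/w2.png

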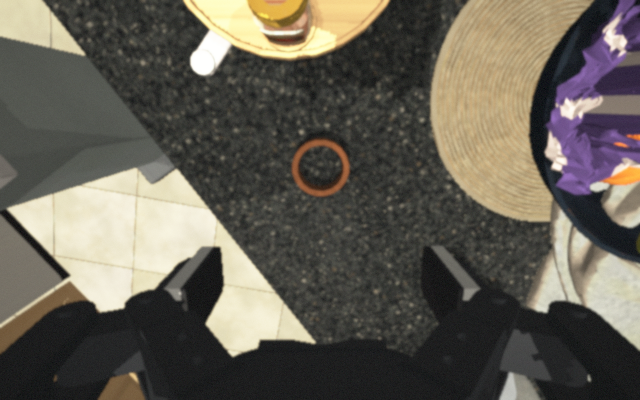

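The ring lies flat on the bare counter at (321,167), clear of the turntable and mat. Next I'll return above the handle.

>>> carry_out(
  commands=[
    [[0.3,-0.04,-0.2,0,0,0],[0.5,-0.07,-0.2,0,0,0],[0.6,-0.085,-0.07,0,0,0],[0.6,-0.085,0,0,0,0],[0.6,-0.085,0,0,0,0],[0.6,-0.085,0,0,0,0],[0.6,-0.085,0,0,0,0],[0.6,-0.085,0,0,0,0],[0.6,-0.085,0,0,0,0],[0.4,-0.065,0,0,0,0],[0.3,-0.04,0,0,0,0],[0,0,0,0,0,0],[0,0,0,0,0,0]],
  ],
)

```text
clock: 12.63
position: [0.5737, -0.154, 0.2563]
ee_rot: [0.883, 0.47, -0.001, -0.0]
ft_force: [-0.4, -0.8, -0.2]
grip_width: 1.002
grasp_force: 0.0
```

```bash
python3 - <<'E'
from h import *
from scipy.spatial.transform import Rotation as Ro
o=get_obs();p=camera_params("wrist");a=np.ascontiguousarray(camera("wrist")[:,:,::-1]);cv2.imwrite("pics/w3full.png",a)
np.savez("w3.npz",**p)
M=Ro.from_quat(o["ee_rot"]).as_matrix();u,v=proj(p,[.575,-.154,.19]).astype(int);print(o["position"],u,v,np.round(o["joint_pos"],2),"x yaw",np.degrees(np.arctan2(M[1,0],M[0,0])))
x0,y0=u-75,v-60;print("crop origin",x0,y0)
cv2.imwrite("pics/w3.png",cv2.resize(a[y0:y0+120,x0:x0+150],None,fx=4,fy=4,interpolation=cv2.INTER_CUBIC))
E
```

```text
[ 0.5737169  -0.15397579  0.25626487] 323 206 [-0.47  0.32  0.83  1.55 -0.23  1.39 -0.22] x yaw 56.01447379410284
crop origin 248 146
```

View pics/w3.png

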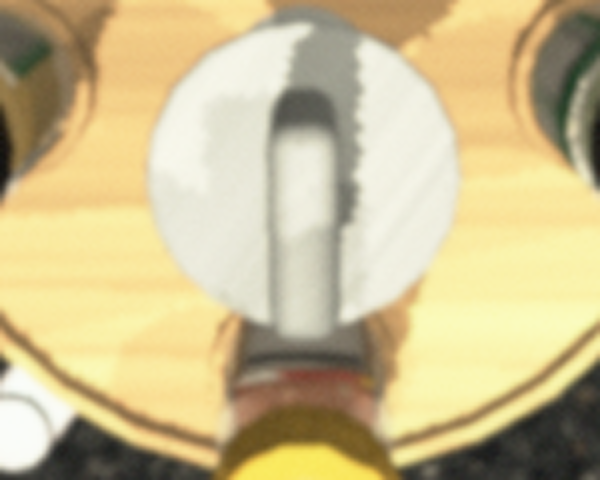

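The handle top is square to the tool and centred at crop (304,233), which is px (324,204) against a predicted (323,206). I'll descend and grip it.

>>> carry_out(
  commands=[
    [[0.02,0.02,0.3,0,0,0],[0,0,0.5,0,0,0],[0,0,0.5,0,0,0],[0,0,0.5,0,0,0],[0,0,0.4,0,0,0],[0,0,0.2,0,0,0],[0,0,0,0,0,0],[0,0,0,0,0,0]],
  ],
)

```text
clock: 13.35
position: [0.575, -0.1543, 0.1613]
ee_rot: [0.883, 0.469, -0.0, 0.0]
ft_force: [0.1, 0.3, 0.9]
grip_width: 1.0
grasp_force: 0.0
```

>>> carry_out(
  commands=[
    [[0,0,0,0,0,0],[0,0,0,0,0,0],[0,0,0,0,0,0],[0,0,0,0,0,0],[0,0,0,0,0,0],[0,0,0,0,0,0],[0,0,0,0,0,0],[0,0,0,0,0,0],[0,0,0,0,0,0],[0,0,0,0,0,0],[0,0,0,0,0,0],[0,0,0,0,0,0],[0,0,0,0,0,0],[0,0,0,0,0,0]],
  ],
  hand=1,
  force=40,
)

```text
clock: 14.52
position: [0.5755, -0.1535, 0.1615]
ee_rot: [0.883, 0.469, 0.0, 0.0]
ft_force: [-0.7, 0.0, 5.5]
grip_width: 0.133
grasp_force: 41.0
```

Gripped at 11–12 mm. I'll start the anticlockwise turn and watch the forces and joints.

>>> carry_out(
  commands=[
    [[0,0,0,0,0,-0.2],[0,0,0,0,0,-0.4],[0,0,0,0,0,-0.5],[0,0,0,0,0,-0.5],[0,0,0,0,0,-0.5],[0,0,0,0,0,-0.5],[0,0,0,0,0,-0.5],[0,0,0,0,0,-0.5],[0,0,0,0,0,-0.5],[0,0,0,0,0,-0.4],[0,0,0,0,0,0]],
  ],
)

```text
clock: 15.43
position: [0.5764, -0.1539, 0.1616]
ee_rot: [0.748, 0.664, 0.001, 0.001]
ft_force: [5.3, -1.7, 0.2]
grip_width: 0.132
grasp_force: 40.5
```

```bash
python3 -c "
from h import *
o=get_obs();print(np.round(o['joint_pos'],2),o['ft_force'],o['torque'])"
```

```text
[-0.38  0.37  0.7   1.66 -0.25  1.2   0.26] [ 5.26748765 -1.66941903  0.2086372 ] [-0.23602004 -0.99863589  0.00967255]
```

>>> carry_out(
  commands=[
    [[0,0,0,0,0,-0.3],[0,0,0,0,0,-0.5],[0,0,0,0,0,-0.6],[0,0,0,0,0,-0.6],[0,0,0,0,0,-0.6],[0,0,0,0,0,-0.6],[0,0,0,0,0,-0.6],[0,0,0,0,0,-0.6],[0,0,0,0,0,-0.6],[0,0,0,0,0,-0.6],[0,0,0,0,0,-0.6],[0,0,0,0,0,-0.6],[0,0,0,0,0,-0.6],[0,0,0,0,0,-0.6],[0,0,0,0,0,-0.6],[0,0,0,0,0,-0.6],[0,0,0,0,0,-0.5],[0,0,0,0,0,-0.3],[0,0,0,0,0,0]],
  ],
)

```text
clock: 17.02
position: [0.5782, -0.1531, 0.1616]
ee_rot: [0.316, 0.949, 0.001, 0.003]
ft_force: [15.8, -0.9, -6.0]
grip_width: 0.132
grasp_force: 39.7
```

```bash
python3 -c "
from h import *
o=get_obs();print(np.round(o['joint_pos'],2),o['ft_force'],o['torque'])
q=o['ee_rot'];print('x yaw',2*np.degrees(np.arctan2(q[1],q[0])))"
```

```text
[-0.24  0.34  0.52  1.66 -0.18  1.19  1.25] [15.75402563 -0.89697591 -6.04261631] [-0.15273283 -2.90902741 -0.01442891]
x yaw 143.19112585163427
```

The sideways force is growing, so the true axis is about 2–3 mm further +x than commanded. I'll shift by that much to relieve it, then continue most of the turn.

>>> carry_out(
  commands=[
    [[-0.03,0.02,0,0,0,0],[-0.02,0.02,0,0,0,-0.3],[0,0,0,0,0,-0.5],[0,0,0,0,0,-0.6],[0,0,0,0,0,-0.6],[0,0,0,0,0,-0.6],[0,0,0,0,0,-0.6],[0,0,0,0,0,-0.6],[0,0,0,0,0,-0.6],[0,0,0,0,0,-0.6],[0,0,0,0,0,-0.6],[0,0,0,0,0,-0.6],[0,0,0,0,0,-0.6],[0,0,0,0,0,-0.5],[0,0,0,0,0,-0.4],[0,0,0,0,0,-0.3],[0,0,0,0,0,0],[0,0,0,0,0,0]],
  ],
)

```text
clock: 18.52
position: [0.5786, -0.1515, 0.1615]
ee_rot: [-0.097, 0.995, 0.001, 0.001]
ft_force: [0.6, 6.4, 4.8]
grip_width: 0.135
grasp_force: 41.3
```

```bash
python3 - <<'E'
from h import *
o=get_obs();print(np.round(o['joint_pos'],2),o['ft_force'],o['torque'],o['position'])
q=o['ee_rot'];print('x yaw',2*np.degrees(np.arctan2(q[1],q[0])))
p=camera_params("wrist");a=np.ascontiguousarray(camera("wrist")[:,:,::-1]);cv2.imwrite("pics/w4.png",a);np.savez("w4.npz",**p)
b=camera("side")[:,:,::-1];B=cv2.resize(b[150:290,180:330],None,fx=2.8,fy=2.8,interpolation=cv2.INTER_CUBIC);cv2.imwrite("pics/s4.png",b)
A=cv2.resize(a,None,fx=.59,fy=.59);h=max(A.shape[0],B.shape[0]);f=lambda i:cv2.copyMakeBorder(i,0,h-i.shape[0],0,0,cv2.BORDER_CONSTANT)
cv2.imwrite("pics/v4.png",np.hstack([f(A),f(B)]))
E
```

```text
[-0.13  0.33  0.39  1.65 -0.13  1.19  2.05] [0.62326221 6.42477732 4.82176767] [ 1.09649751 -0.05384716  0.04523726] [ 0.57857233 -0.15149105  0.16153565]
x yaw 191.11606548342849
```

View pics/v4.png

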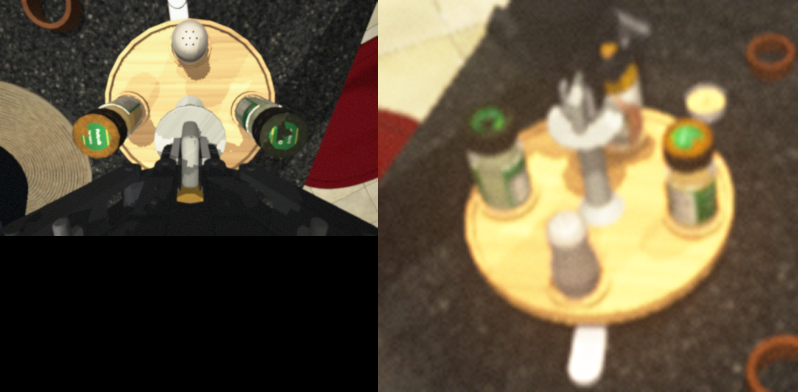

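The salt shaker is now nearly over the tongue: wrist-crop (190,42) against the tongue at (178,8). Both rings are in the expected places. I'll measure the residual angle.

```bash
python3 - <<'E'
from h import *
def run(f,p,sw,tw,dw,sz):
    a=cv2.imread(f);hsv=cv2.cvtColor(a,cv2.COLOR_BGR2HSV).astype(int)
    def big(w,g):
        m=np.zeros(a.shape[:2],np.uint8);h=hsv[w];m[w]=g(h[...,0],h[...,1],h[...,2])*255
        return max(cv2.findContours(m,0,1)[0],key=cv2.contourArea)[:,0].astype(float)
    W=lambda c,z:np.array([cast(p,q,z)[:2] for q in c])
    dc=big(dw,lambda h,s,v:(v>120)&(s>50)&(h>8)&(h<30));dc=dc[(dc[:,1]>dw[0].start+1)&(dc[:,1]<dw[0].stop-2)]
    ax,r,n=circ(W(dc,.034))
    t=big(tw,lambda h,s,v:(s<45)&(v>170));t=t[t[:,1]>0];T=W(t,.008)
    M=cv2.moments(t.astype(np.float32));tc=cast(p,(M["m10"]/M["m00"],M["m01"]/M["m00"]),.008)[:2]
    s=big(sw,lambda h,s,v:(s<60)&(v>90));(u,v),rr=cv2.minEnclosingCircle(s.astype(np.float32));S=cast(p,(u,v),sz)[:2]
    an=lambda d:np.degrees(np.arctan2(d[1],d[0]))%360
    print(f,"axis",ax,r,n,"tongue",tc,an(tc-ax),np.hypot(*(T-ax).T).max(),"salt px",u,v,rr,np.hypot(*(S-ax)),an(S-ax),
      "| with axis .5786,-.1517:",an(tc-[.5786,-.1517]),an(S-[.5786,-.1517]))
run("pics/w1.png",dict(np.load("w1.npz")),(slice(64,108),slice(300,344)),(slice(215,252),slice(244,275)),(slice(55,250),slice(220,422)),.110)
run("pics/w4.png",dict(np.load("w4.npz")),(slice(30,108),slice(285,360)),(slice(0,36),slice(280,325)),(slice(25,180),slice(170,470)),.110)
E
```

```text
pics/w1.png axis [ 0.5747873  -0.15424727] 0.11996973626499134 393 tongue [ 0.4369521  -0.19774561] 197.51477042303608 0.16289809708708347 salt px 320.5 85.6351318359375 18.69550895690918 0.08547525327554813 56.107783435332195 | with axis .5786,-.1517: 198.007835202062 57.33796461936954
pics/w4.png axis [ 0.56486989 -0.15487452] 0.10878282808666327 177 tongue [ 0.44653173 -0.19511066] 198.77853680263394 0.13867935153488953 salt px 319.72357177734375 67.7990951538086 34.08576583862305 0.07371517023120829 192.31832838332718 | with axis .5786,-.1517: 198.19562222035674 192.43070171236886
```

The residual is about 5.8° by two independent estimates. I'll finish the turn and relieve the small side force.

>>> carry_out(
  commands=[
    [[0,0.015,0,0,0,-0.2],[0,0.01,0,0,0,-0.3],[0,0,0,0,0,-0.25],[0,0,0,0,0,-0.15],[0,0,0,0,0,-0.08],[0,0,0,0,0,0],[0,0,0,0,0,0],[0,0,0,0,0,0],[0,0,0,0,0,0]],
  ],
)

```text
clock: 19.37
position: [0.5785, -0.1513, 0.1615]
ee_rot: [-0.148, 0.989, 0.0, 0.001]
ft_force: [3.6, 4.8, 3.7]
grip_width: 0.131
grasp_force: 41.1
```

```bash
python3 - <<'E'
from h import *
o=get_obs();print(np.round(o['joint_pos'],2),o['ft_force'],o['position'])
q=o['ee_rot'];print('x yaw',2*np.degrees(np.arctan2(q[1],q[0])))
p=camera_params("wrist");a=np.ascontiguousarray(camera("wrist")[:,:,::-1]);cv2.imwrite("pics/w5.png",a);np.savez("w5.npz",**p)
t=np.ascontiguousarray(camera("top")[:,:,::-1]);cv2.imwrite("pics/t5.png",t)
b=np.ascontiguousarray(camera("side")[:,:,::-1]);cv2.imwrite("pics/s5.png",b)
B=cv2.resize(b[195:300,205:305],None,fx=4,fy=4,interpolation=cv2.INTER_CUBIC);A=a[0:160,210:430]
A=cv2.resize(A,None,fx=1.8,fy=1.8);T=cv2.resize(t[160:270,210:309],None,fx=1.2,fy=1.2)
h=420;f=lambda i:cv2.copyMakeBorder(i,0,h-i.shape[0],0,0,cv2.BORDER_CONSTANT)
L=np.vstack([A,cv2.copyMakeBorder(T,0,0,0,A.shape[1]-T.shape[1],cv2.BORDER_CONSTANT)])
cv2.imwrite("pics/v5.png",np.hstack([f(L),f(B)]))
E
```

```text
[-0.12  0.33  0.37  1.65 -0.13  1.19  2.15] [3.59608936 4.79451135 3.70224159] [ 0.5785128  -0.15126889  0.16151625]
x yaw 196.97134720182882
```

View pics/v5.png

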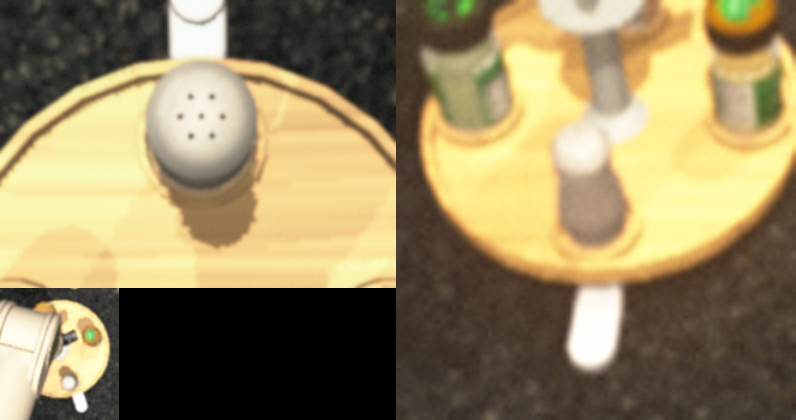

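The shaker now stands over the tongue in all three views: wrist-crop shaker at (202,116) with tongue edges at 168 and 227. One numeric check follows.

```bash
python3 - <<'E'
from h import *
p=dict(np.load("w5.npz"));ax=np.array([.5783,-.1520]);an=lambda d:np.degrees(np.arctan2(d[1],d[0]))%360
a=cv2.imread("pics/w5.png");hsv=cv2.cvtColor(a,cv2.COLOR_BGR2HSV).astype(int)
# tongue midline from its two edges, per row
for v in(15,20,25,29):
    c=np.where((hsv[v,290:350,1]<45)&(hsv[v,290:350,2]>150))[0]+290
    X=[cast(p,(u,v),.008)[:2] for u in(c.min()-.5,c.max()+.5)];m=sum(X)/2;print("tongue",v,c.min(),c.max(),np.hypot(*(X[1]-X[0])),np.hypot(*(m-ax)),an(m-ax))
m=np.zeros(a.shape[:2],np.uint8);w=(slice(28,110),slice(285,360));m[w]=((hsv[w][...,1]<60)&(hsv[w][...,2]>60))*255
c=max(cv2.findContours(m,0,1)[0],key=cv2.contourArea);(u,v),r=cv2.minEnclosingCircle(c);print("outline",u,v,r,cv2.boundingRect(c))
for uv,z in(((210+202/1.8,116/1.8),.124),((u,v),.11)):
    S=cast(p,uv,z)[:2];print("salt",S,np.hypot(*(S-ax)),an(S-ax))
# side & top: compare shaker dome and tongue
for n,f,sw,tw in(("side","pics/s5.png",(slice(222,260),slice(240,265)),(slice(262,292),slice(240,268))),("top","pics/t5.png",None,(slice(243,272),slice(262,292)))):
    q=camera_params(n);b=cv2.imread(f);H=cv2.cvtColor(b,cv2.COLOR_BGR2HSV).astype(int)
    m=np.zeros(b.shape[:2],np.uint8);m[tw]=((H[tw][...,1]<50)&(H[tw][...,2]>150))*255
    c=max(cv2.findContours(m,0,1)[0],key=cv2.contourArea);M=cv2.moments(c);T=cast(q,(M["m10"]/M["m00"],M["m01"]/M["m00"]),.008)[:2]
    print(n,"tongue",T,np.hypot(*(T-ax)),an(T-ax))
q=camera_params("side")
for th in(192,195,198,201,204):
    d=np.array([np.cos(np.radians(th)),np.sin(np.radians(th))]);print(th,"dome/base px in v5 right panel",[(np.round((proj(q,[*(ax+.085*d),z])-[205,195])*4+[396,0])).tolist() for z in(.117,.034)])
q=camera_params("top")
b=cv2.imread("pics/t5.png")
S=cast(q,(210+69/1.2,160+(382-288)/1.2),.12)[:2];print("top salt",an(S-ax),np.hypot(*(S-ax)))
E
```

```text
tongue 15 304 335 0.025987259373385942 0.13903366356789354 197.89081390314183
tongue 20 304 335 0.026079571358153322 0.13535844648327544 197.91830612387426
tongue 25 304 335 0.026172541504537867 0.13165705922734616 197.94754569539936
tongue 29 304 334 0.025427114094872444 0.1286846089087279 198.1548957346784
outline 321.0 68.94999694824219 35.17824935913086 (292, 34, 60, 71)
salt [ 0.49465937 -0.17776653] 0.0875195371275841 197.12209738359448
salt [ 0.49546999 -0.17819735] 0.08687410918220734 197.55104174353778
side tongue [ 0.44310243 -0.19265709] 0.14117854885890127 196.7372680572452
top tongue [ 0.44498012 -0.19638738] 0.14051487600271922 198.4146092446569
192 dome/base px in v5 right panel [[569.0, 135.0], [588.0, 221.0]]
195 dome/base px in v5 right panel [[577.0, 135.0], [596.0, 221.0]]
198 dome/base px in v5 right panel [[585.0, 135.0], [603.0, 221.0]]
201 dome/base px in v5 right panel [[593.0, 135.0], [611.0, 221.0]]
204 dome/base px in v5 right panel [[601.0, 135.0], [618.0, 221.0]]
top salt 200.44569843314184 0.0872942470148569
```

The wrist view, cast onto the tongue and dome, leaves about 0.5°. The side view agrees, and the top view's coarse pick is within its error. One small nudge, a moment to settle, and a final check of the state.

>>> carry_out(
  commands=[
    [[0,0,0,0,0,-0.06],[0,0,0,0,0,0],[0,0,0,0,0,0],[0,0,0,0,0,0],[0,0,0,0,0,0],[0,0,0,0,0,0],[0,0,0,0,0,0],[0,0,0,0,0,0]],
  ],
)

```text
clock: 20.18
position: [0.5785, -0.1513, 0.1615]
ee_rot: [-0.151, 0.989, 0.0, 0.001]
ft_force: [3.2, 4.4, 3.8]
grip_width: 0.133
grasp_force: 41.1
```

```bash
python3 -c "
from workcell import *
o=get_obs();print(o['ft_force'],o['grasp_force'],abs(o['joint_velocities']).max());print(hand_in())"
```

```text
[3.17278199 4.40459525 3.77625047] 41.14061951637268 0.0028471748406177877
the job is handed in; nothing more can be done
None
```

The job is handed in at about 20 s: the napkin ring lies flat on the bare counter to the right of the carousel, the salt shaker stands over the tongue to within about 1° by my measurement, and the gripper is still holding the handle.

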